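# Set out the samples for weighing

### The arm

A 6-joint arm with a two-finger parallel gripper is mounted at the origin on the work surface. World frame = base frame: x ahead of the robot, y to its left, z up, the work surface at z = 0. Lengths are in m, angles in rad, forces in N, time in s.
With the tool pointing down it reaches from about 0.35 to 0.8 m from the base axis. Payload 7.3 kg.
Tool frame: the origin (TCP) lies between the finger pads; the fingertips stand 25 mm ahead of it and the grasp point (between the pads) lies 6 mm ahead of it (r.tip_extent is the distance from the TCP to the fingertips, in m); z points along the fingers, y is the direction in which the jaws open and shut (so a half turn about z gives the same grasp; the last joint's range is limited). The gripper opens to 85 mm and grips with 20 to 120 N. Pads are 22 mm wide; open, the fingers measure 114 mm over their backs; the gripper's body (76 mm by 85 mm) begins 54 mm behind the grasp point. The pads swing forward as they close: fully open they stand 13 mm farther back than shut.
Start: joints at [-1.468, 0.342, 1.524, -0, 1.275, -0.146], TCP at [0.129, -0.509, 0.256] pointing down, gripper open.
Joint ranges: [-2.53, 2.53], [-0.77, 2.02], [0.04, 2.7], [-1, 4.14], [0.28, 2.66], [-3.11, 3.11]. Speed limits (rad/s): [2.57, 2.57, 3.14, 3.14, 3.14, 3.14].

### API

Orientations are given as a unit quaternion [x, y, z, w].
In Python, from workcell import r, command_gripper, optics gives the robot as it stands. The module is installed in compiled form; this text tells all that it offers. Calls block until the motion is done:
- r.reach(position, orientation): joint-space move of the TCP to a pose.
- r.move_straight(position, orientation=None, speed=0.15, max_force=None): straight line of the TCP; orientation=None keeps the orientation; speed is the mean speed in m/s. With max_force (N) it stops when the force on the tool has changed by that much, and returns True; else False.
- r.movej(angles): joint-space move.
- command_gripper(opening, force=None): finger opening in m; force is the grip in N (None keeps the last); returns when the fingers have stopped.
- r.hold(seconds).
- r.solve_ik(position, orientation): joint angles nearest the present ones, or None.
- r.read_state(): the state.
- optics.get_image(name): name is "side" or "top"; returns (picture, depth): 480x640x3 uint8, red, green, blue; 480x640 float32, m along the optical axis (not along the pixel's ray), 0 where there is no reading.
- optics.camera_model(name): a dict with "K" (3x3 intrinsics, pixels), "R" (3x3) and "t" (3): a world point X has camera coordinates R X + t. Camera axes: x right, y down, z forward; pixel columns grow to the right and rows downward; lengths in m; the calibration is good to about 2 mm. A picture is of the moment at which its call begins. camera_model takes no time and is no camera call.
A pose or a line that the arm cannot do raises r.PlanningError and nothing moves.
- r.finish_job(): hands the job in, once; it reports no verdict.
The state is a dict: "time_s": time; "joint_positions": joint angles; "dq": joint speeds; "tau": joint torques, N m; "eef_pos": TCP position; "eef_rot": TCP orientation; "contact_force": force on the tool from outside, world axes, zero at the start; "torque": the same for the moment, N m; "grip_width": finger opening in m.
Only numpy, scipy, OpenCV 4.12 (cv2) and the standard library are available. Lean on these libraries where they do the work, as an engineer would, in place of code of your own. Each camera call takes 0.05 s, during which the arm holds its last target. There are 200 camera calls.

### The job

Set out the weighing place: stand the red-lidded pot in the middle of the scale's pan, and the steel check weight on the bench straight out from the middle of the scale's left side (left as you face its display), 14 cm from the middle of the scale, centre to centre. Stand the yellow-lidded pot in the middle of the cork mat and stack the green-lidded pot squarely on top of it. Keep everything upright, set things down gently on the scale, and leave the blue-lidded pot and the stack of cups where they stand.

Things in the scene. Friction and masses are not known exactly. Their poses are not given: they have to be found in the camera images.
- red_mid (a point): round white sample pot with a red lid and a red band, closed, about 120 g; 60 mm tall, lid 55 mm across (top 14 mm of its height, flat top), body tapering from 54 mm under the lid to 50 mm at the foot. The point is its centre, on its axis, 30 mm above its underside; z up.
- yellow_mid (a point): round white sample pot with a yellow lid and a yellow band, closed, about 120 g; 60 mm tall, lid 55 mm across (top 14 mm of its height, flat top), body tapering from 54 mm under the lid to 50 mm at the foot. The point is its centre, on its axis, 30 mm above its underside; z up.
- green_mid (a point): round white sample pot with a green lid and a green band, closed, about 120 g; 60 mm tall, lid 55 mm across (top 14 mm of its height, flat top), body tapering from 54 mm under the lid to 50 mm at the foot. The point is its centre, on its axis, 30 mm above its underside; z up.
- blue_mid (a point): round white sample pot with a blue lid and a blue band, closed, about 120 g; 60 mm tall, lid 55 mm across (top 14 mm of its height, flat top), body tapering from 54 mm under the lid to 50 mm at the foot. The point is its centre, on its axis, 30 mm above its underside; z up. To be left where it is.
- weight_mid (a point): steel check weight, about 500 g, 60 mm tall: a cylinder 38 mm across and 42 mm high, then a neck 18 mm across and a knob 26 mm across at the top. The point is on its axis, 30 mm above its underside; z up.
- cups_mid (a point): stack of empty clear plastic cups, 71 mm across at the rims, 50 mm at the foot, 82 mm tall, light, moves as one. The point is on its axis, 40 mm above its underside. To be left where it is.
- scale: flat white bench scale, fixed to the bench, 140 mm deep (x) by 170 mm wide (y), with a steel pan (100 x 140 mm, centred) whose top is 40 mm above the bench; a grey disc marks the middle. Origin on the bench, below the middle of the scale, which is also the grey disc's centre. Its x axis points away from the display edge (the display side faces the robot, turned by up to 0.35 rad), its y axis to the left as one faces the display, z up.
- mat: square cork mat, 100 x 100 mm, 5 mm thick, fixed to the bench. Origin at the centre of its underside, on the bench; x and y along its sides, z up.
There are look-alikes about, which are no part of the job. Several things look just like the part that bears red_mid: the one meant starts farthest from the robot's base. Of the things that look like the part that bears weight_mid, take the one that is farthest from the robot's base at the start.

How it is judged:
By the outcome, as a careful person would: the job done as asked, in the order asked, and still so for the second after the job is handed in, with the robot touching nothing.
It also fails if it takes over 128 s, if anything falls off the work surface, if the arm or the gripper's body presses on something with over 40 N, if the wrist force passes 120 N, or if a joint passes its speed limit or range.

## Working session

There is one attempt and no reset: what is moved stays moved. The work goes in short steps, each a Python script; the robot and the scene stay as the last script left them, time stands still between calls to the robot, and variables do not carry over. Pictures are saved under pics/ and viewed, about 12 in all and at most 16, crops included, and the job is handed in when it is done.

```bash
mkdir -p pics
cat > h.py <<'E'
import numpy as np, cv2
from workcell import r, command_gripper, optics
def snap(n,f=None):
    im,d=optics.get_image(n)
    if f: cv2.imwrite('pics/'+f,im[:,:,::-1])
    return im,d
def cloud(n,d):
    m=optics.camera_model(n);K,R,t=map(np.array,(m['K'],m['R'],m['t']))
    v,u=np.mgrid[:d.shape[0],:d.shape[1]]
    P=np.stack([(u-K[0,2])/K[0,0]*d,(v-K[1,2])/K[1,1]*d,d],-1)
    W=(P-t)@R; W[d==0]=np.nan
    return W
E
python3 - <<'E'
from h import *
for n in('top','side'):
    im,d=snap(n,n+'0.png'); np.savez(n+'0.npz',im=im,d=d,W=cloud(n,d))
    m=optics.camera_model(n); print(n,np.round(m['K'],1).tolist(),np.round(-np.array(m['R']).T@m['t'],3),np.round(m['R'],2).tolist())
s=r.read_state();print(s['time_s'],s['eef_rot'])
E
```

```text
top [[547.7, 0.0, 319.6], [0.0, 547.7, 240.0], [0.0, 0.0, 1.0]] [0.306 0.021 1.101] [[0.03, -1.0, 0.04], [-0.99, -0.03, -0.16], [0.16, -0.03, -0.99]]
side [[441.0, 0.0, 314.2], [0.0, 441.0, 237.9], [0.0, 0.0, 1.0]] [-0.01   0.54   0.735] [[-0.73, -0.68, -0.01], [-0.45, 0.5, -0.74], [0.5, -0.54, -0.68]]
0.1 [ 9.92271489e-01  1.24084002e-01 -8.33041131e-06 -6.72362896e-04]
```

View pics/top0.png

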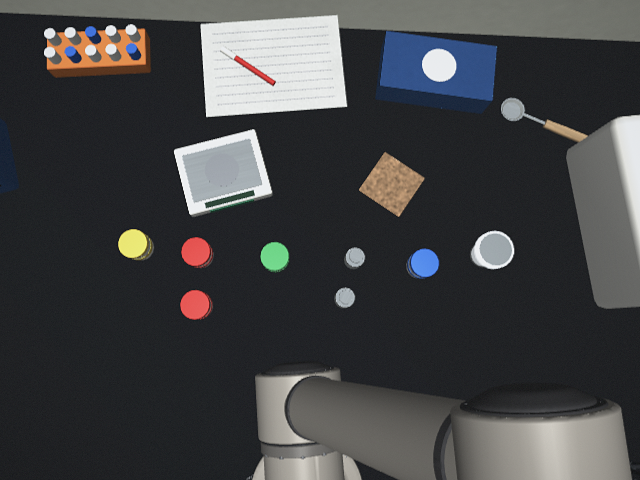

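View pics/side0.png

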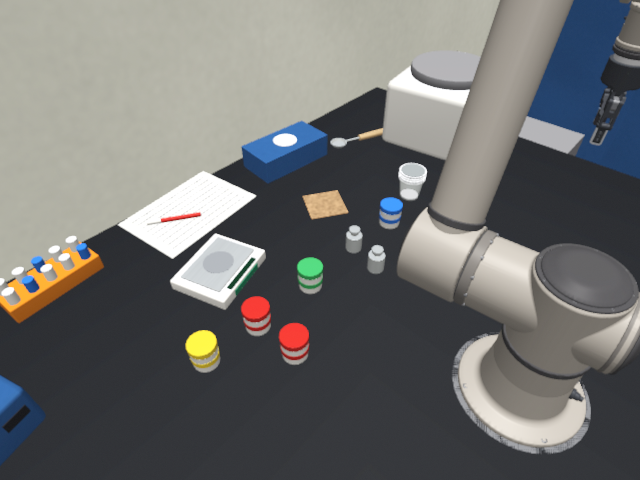

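Top view: red lids are at (196,252) and (196,305), steel weights at (355,258) and (345,298). Yellow is at (134,244), green (274,257), blue (424,263), cups (493,250), scale (222,170) and mat (391,184). The ones meant should be the farther red (196,252) and the farther weight (355,258). I'll measure them and check this in a crop.

```bash
cat > meas.py <<'E'
from h import *
def lid(im,W,hsv_lo,hsv_hi,zr,n):
    # circle centre of top-face points of every blob with the colour
    hsv=cv2.cvtColor(im,cv2.COLOR_RGB2HSV)
    z=W[...,2]; m=cv2.inRange(hsv,hsv_lo,hsv_hi)>0
    m&=(z>zr[0])&(z<zr[1])&(W[...,0]<0.75)
    k,l,st,c=cv2.connectedComponentsWithStats(m.astype(np.uint8))
    out=[]
    for i in range(1,k):
        if st[i,4]<60: continue
        P=W[l==i]; (cx,cy),rad=cv2.minEnclosingCircle(P[:,:2].astype(np.float32))
        out.append((n,np.round(c[i]),np.round([cx,cy,np.median(P[:,2])],4),'mean',np.round(P.mean(0)[:2],4),'r',round(rad,4),'dist',round(float(np.hypot(cx,cy)),3),st[i,4]))
    return out
C={'red':((0,120,60),(8,255,255)),'yellow':((22,120,60),(34,255,255)),'green':((45,80,60),(80,255,255)),'blue':((100,120,60),(125,255,255)),'steel':((0,0,60),(179,60,255))}
if __name__=='__main__':
  for cam in('top','side'):
    D=np.load(cam+'0.npz');im,W=D['im'],D['W'];print(cam)
    for n,(a,b) in C.items():
        for o in lid(im,W,a,b,(.053,.069),n): print(*o)
    hsv=cv2.cvtColor(im,cv2.COLOR_RGB2HSV);z=W[...,2]
    for n,m in (('mat',(cv2.inRange(hsv,(5,60,60),(25,200,255))>0)&(z<.015)&(z>-.005)),('scale',(hsv[...,1]<60)&(hsv[...,2]>90)&(z>.025)&(z<.05))):
        k,l,st,c=cv2.connectedComponentsWithStats((m&(W[...,0]>.35)&(W[...,0]<.75)).astype(np.uint8)); i=1+np.argmax(st[1:,4])
        P=W[l==i]; q=cv2.minAreaRect(P[:,:2].astype(np.float32)); print(n,np.round(c[i]),np.round(q[0],4),np.round(q[1],4),round(q[2],2),'z',np.percentile(P[:,2],[10,50,90]).round(4),'mean',P.mean(0).round(4))
    b=W[(hsv[...,2]<50)&(np.abs(z)<.03)&(W[...,0]>.3)&(W[...,0]<.7)];print('bench z',np.percentile(b[:,2],[5,50,95]).round(4))
  t=cv2.resize(np.load('top0.npz')['im'][120:320,100:500,::-1],None,fx=2,fy=2,interpolation=cv2.INTER_CUBIC);cv2.imwrite('pics/crop1.png',t)
E
python3 meas.py
```

```text
top
red [195. 252.] [0.4429 0.2252 0.0601] mean [0.4427 0.225 ] r 0.0276 dist 0.497 644
red [195. 305.] [0.3425 0.2205 0.0598] mean [0.3424 0.2204] r 0.0279 dist 0.407 677
yellow [133. 244.] [0.4539 0.3454 0.0599] mean [0.4541 0.3447] r 0.0278 dist 0.57 655
green [274. 256.] [0.439  0.0753 0.06  ] mean [0.4386 0.0753] r 0.0274 dist 0.445 634
blue [424. 263.] [ 0.4355 -0.2132  0.0602] mean [ 0.4354 -0.213 ] r 0.0277 dist 0.485 633
steel [592. 227.] [ 0.5248 -0.5531  0.061 ] mean [ 0.5175 -0.5444] r 0.1658 dist 0.762 755
steel [479. 256.] [ 0.4603 -0.3357  0.0623] mean [ 0.4525 -0.3196] r 0.0338 dist 0.57 73
steel [356. 256.] [ 0.4442 -0.0807  0.0597] mean [ 0.4442 -0.0806] r 0.013 dist 0.451 143
steel [345. 297.] [ 0.3652 -0.0627  0.0598] mean [ 0.3652 -0.0626] r 0.0129 dist 0.37 147
mat [391. 184.] [ 0.6066 -0.1583] [0.1013 0.1047] 57.13 z [0.0022 0.0051 0.0078] mean [ 0.605  -0.1575  0.005 ]
scale [222. 171.] [0.611  0.1879] [0.1414 0.1696] 17.17 z [0.0306 0.0384 0.0421] mean [0.61   0.1877 0.037 ]
bench z [-0.0033  0.0001  0.0035]
side
red [255. 308.] [0.4436 0.2263 0.0605] mean [0
[... 477 characters left out ...]
 [417. 135.] [ 0.5777 -0.5382  0.0605] mean [ 0.5724 -0.5356] r 0.1106 dist 0.79 333
steel [411. 181.] [ 0.4613 -0.3399  0.062 ] mean [ 0.4513 -0.3211] r 0.0346 dist 0.573 129
steel [355. 229.] [ 0.4454 -0.0794  0.0602] mean [ 0.4438 -0.0779] r 0.0147 dist 0.452 85
steel [377. 249.] [ 0.3663 -0.0607  0.0605] mean [ 0.3652 -0.0598] r 0.0137 dist 0.371 98
steel [523. 392.] [-0.0094  0.0024  0.0617] mean [-0.0104  0.0508] r 0.0775 dist 0.01 672
mat [325. 204.] [ 0.609  -0.1582] [0.1036 0.1122] 57.85 z [0.0029 0.0058 0.0077] mean [ 0.6033 -0.1529  0.0055]
scale [217. 267.] [0.6113 0.1899] [0.1418 0.1727] 17.04 z [0.0313 0.0397 0.0422] mean [0.6036 0.1985 0.0374]
bench z [-0.0015  0.001   0.0035]
```

View pics/crop1.png

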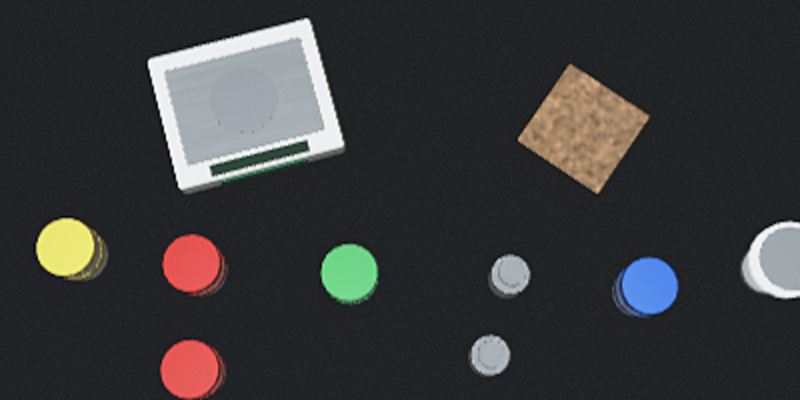

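The crop confirms it: red (196,252) is 0.497 m out against 0.407, and weight (355,258) is 0.452 m out against 0.370. Next I refine the mat and disc centres from the same pictures, then do red.

```bash
cat >> h.py <<'E'
from scipy.spatial.transform import Rotation as Ro
def q(jaw):  # tool down, jaws opening along world angle `jaw`; the half-turn with least wrist twist
    return [(Ro.from_euler('z',jaw+np.pi/2+k)*Ro.from_euler('x',np.pi)).as_quat() for k in (0,np.pi)]
def best(p,jaw):
    c=[(abs(j[5]),o) for o in q(jaw) if (j:=r.solve_ik(p,o)) is not None]
    return min(c,key=lambda a:a[0])[1]
H=.21
def pick(x,y,z,jaw,op,force):
    o=best([x,y,H],jaw); r.reach([x,y,H],o); command_gripper(op)
    r.move_straight([x,y,z],speed=.2); command_gripper(0.0,force)
    w=r.read_state()['grip_width']; r.move_straight([x,y,H],speed=.2)
    print('grip',round(w,4),'after lift',round(r.read_state()['grip_width'],4),'t',r.read_state()['time_s'])
def place(x,y,z,jaw,op,F=3):
    "z = TCP height at which the thing should touch down"
    o=best([x,y,H],jaw); r.reach([x,y,H],o); r.move_straight([x,y,z+.015],speed=.15); r.hold(.3)
    hit=r.move_straight([x,y,z-.004],speed=.02,max_force=F); s=r.read_state()
    print('contact',hit,'TCP z',round(s['eef_pos'][2],4),'expected',z,'F',np.round(s['contact_force'],1))
    command_gripper(op); r.hold(.2); r.move_straight([x,y,H],speed=.15)
def planeproj(cam,px,z):
    m=optics.camera_model(cam);K,R,t=map(np.array,(m['K'],m['R'],m['t']));c=-R.T@t
    d=(np.linalg.inv(K)@np.c_[px,np.ones(len(px))].T).T@R
    return c[:2]+d[:,:2]*((z-c[2])/d[:,2])[:,None]
E
python3 - <<'E'
from h import *
for cam in('top','side'):
    D=np.load(cam+'0.npz');im,W=D['im'],D['W'];hsv=cv2.cvtColor(im,cv2.COLOR_RGB2HSV)
    ok=(W[...,0]>.5)&(W[...,0]<.72)
    def big(m):
        k,l,st,c=cv2.connectedComponentsWithStats((m&ok).astype(np.uint8));i=1+np.argmax(st[1:,4]);v,u=np.nonzero(l==i);return np.c_[u,v]
    P=planeproj(cam,big(cv2.inRange(hsv,(5,60,60),(25,200,255))>0),.005);a=cv2.minAreaRect(P.astype(np.float32));print(cam,'mat',np.round(a[0],4),np.round(a[1],4),a[2],P.mean(0).round(4))
    g=im.mean(2);sc=(np.hypot(W[...,0]-.611,W[...,1]-.188)<.045);print('grey',np.percentile(g[sc],[5,25,50,75,95]))
    # white rim: pan is the darker rectangle
    near=np.hypot(W[...,0]-.611,W[...,1]-.188)<.12
    P=planeproj(cam,big(near&(g>120)&(g<205)&(W[...,2]>.03)),.04);a=cv2.minAreaRect(P.astype(np.float32));print('pan',np.round(a[0],4),np.round(a[1],4),a[2],P.mean(0).round(4))
    b=cv2.GaussianBlur(g.astype(np.float32),(3,3),0); s=b[sc]; th=cv2.threshold(s.clip(0,255).astype(np.uint8),0,255,cv2.THRESH_OTSU)[0]
    P=planeproj(cam,big(sc&(b<=th)),.04);print('disc',th,P.mean(0).round(4),cv2.minEnclosingCircle(P.astype(np.float32)))
E
```

```text
top mat [ 0.6054 -0.1577] [0.101  0.1018] 57.318538665771484 [ 0.605  -0.1575]
grey [164.33333333 166.33333333 168.         171.33333333 175.33333333]
pan [0.6114 0.188 ] [0.0994 0.1405] 17.422399520874023 [0.611  0.1878]
disc 169.0 [0.6173 0.1892] ((0.6187846064567566, 0.19046105444431305), 0.04104403778910637)
side mat [ 0.6049 -0.1544] [0.1027 0.1073] 57.46272659301758 [ 0.6038 -0.1534]
grey [186.66666667 187.         187.66666667 211.66666667 215.        ]
pan [0.6131 0.1897] [0.0675 0.0676] 42.193233489990234 [0.6131 0.1897]
disc 199.0 [0.6129 0.19  ] ((0.6131266951560974, 0.1894289255142212), 0.03414464741945267)
```

Run:
```python
from h import *
pick(.4432,.2257,.034,np.pi/2,.075,30)
place(.612,.1888,.074,np.pi/2,.075)
pick(.4447,-.080,.030,np.pi/2,.062,60)
print(r.read_state()['time_s'])
snap('top','top1.png')
```

```text
grip 0.0538 after lift 0.0539 t 5.575
contact True TCP z 0.0754 expected 0.074 F [-0.9 -0.5  3.8]
grip 0.0365 after lift 0.0367 t 14.7833
14.7833
```

View pics/top1.png

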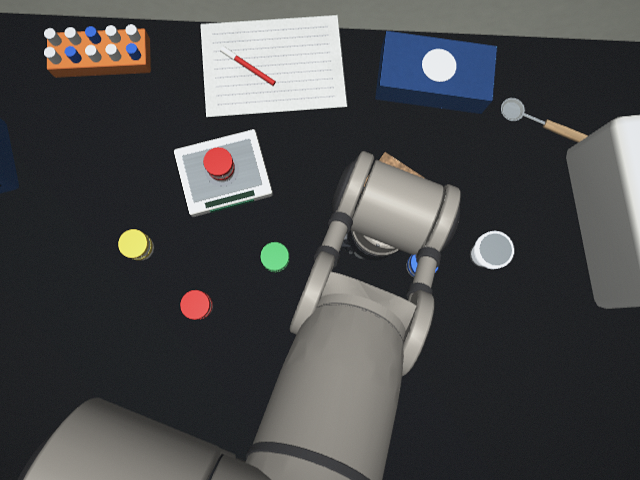

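The red pot stands on the pan, with its lid at (218,163), and the weight is in the gripper. I place the weight, take up yellow and measure red and the weight.

Run:
```python
from h import *
from meas import lid,C
place(.5704,.3225,.030,.302,.060)
pick(.4547,.3460,.034,0,.075,30)
r.reach([.45,-.10,.25],best([.45,-.10,.25],np.pi/2))
for cam in('top','side'):
    im,d=snap(cam,cam+'2.png');W=cloud(cam,d)
    for n,zr in(('red',(.09,.108)),('steel',(.053,.069)),('green',(.053,.069))):
        for o in lid(im,W,*C[n],zr,n):print(cam,*o)
print(r.read_state()['time_s'])
```

```text
contact True TCP z 0.0313 expected 0.03 F [-0.6 -0.   3.9]
grip 0.0536 after lift 0.0536 t 23.7667
top red [218. 161.] [0.6109 0.1872 0.1001] mean [0.6101 0.1867] r 0.0282 dist 0.639 649
top steel [592. 227.] [ 0.5254 -0.5543  0.0613] mean [ 0.518  -0.5443] r 0.1662 dist 0.764 745
top steel [150. 186.] [0.5679 0.3223 0.0594] mean [0.567  0.3214] r 0.0135 dist 0.653 149
top steel [478. 255.] [ 0.4607 -0.332   0.0622] mean [ 0.454  -0.3181] r 0.0321 dist 0.568 74
top green [274. 256.] [0.439  0.0753 0.0601] mean [0.4386 0.0753] r 0.0274 dist 0.445 637
side red [214. 244.] [0.6107 0.1882 0.1005] mean [0.6079 0.1914] r 0.0294 dist 0.639 434
side steel [411. 133.] [ 0.5984 -0.5328  0.0609] mean [ 0.5942 -0.5324] r 0.0718 dist 0.801 205
side steel [411. 181.] [ 0.4616 -0.3401  0.0623] mean [ 0.4514 -0.3214] r 0.0346 dist 0.573 127
side steel [377. 249.] [ 0.3659 -0.0615  0.0599] mean [ 0.3651 -0.0599] r 0.015 dist 0.371 100
side steel [176. 302.] [0.5687 0.3238 0.0604] mean [0.567  0.3239] r 0.0132 dist 0.654 133
side steel [543. 402.] [-0.0421  0.0334  0.062 ] mean [-0.0412  0.0463] r 0.0568 dist 0.054 407
side green [310. 267.] [0.4402 0.0773 0.0605] mean [0.438  0.0788] r 0.0283 dist 0.447 426
25.5083
```

View pics/side2.png

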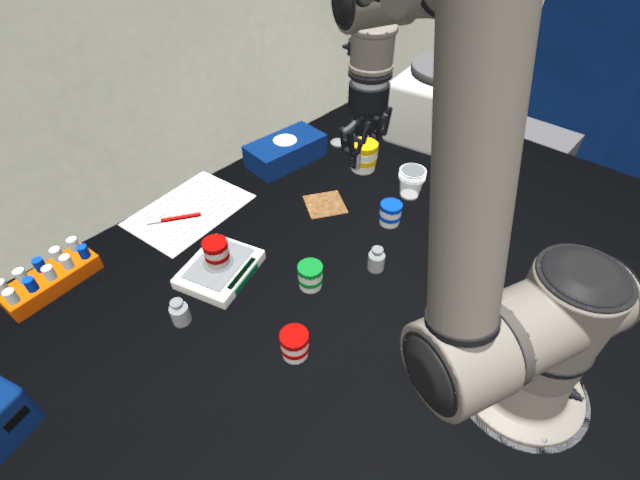

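The side view shows red upright on the pan (214,244), the weight at its left (178,312) and yellow in the gripper. Red is about 1 mm off the pan's middle. The weight is 141 mm out and under 2 mm off the axis. Yellow comes next.

Run:
```python
from h import *
from meas import lid,C
place(.606,-.1565,.039,0,.072)
pick(.4396,.0760,.034,np.pi/2,.075,30)
r.reach([.44,.15,.25],best([.44,.15,.25],np.pi/2))
for cam in('top','side'):
    im,d=snap(cam,cam+'3.png');W=cloud(cam,d)
    for o in lid(im,W,*C['yellow'],(.055,.073),'yellow'):print(cam,*o)
print(r.read_state()['time_s'],r.read_state()['grip_width'])
cv2.imwrite('pics/crop3.png',cv2.resize(np.hstack([cv2.imread('pics/top3.png')[110:260,340:490],cv2.imread('pics/side3.png')[120:270,250:400]]),None,fx=2.5,fy=2.5))
```

```text
contact True TCP z 0.0406 expected 0.039 F [-0.7 -0.1  5.4]
grip 0.0541 after lift 0.0537 t 35.1833
top yellow [396. 177.] [ 0.6033 -0.1563  0.0652] mean [ 0.6028 -0.1562] r 0.0279 dist 0.623 590
side yellow [325. 187.] [ 0.6044 -0.1548  0.0654] mean [ 0.6009 -0.1517] r 0.0295 dist 0.624 274
37.8 0.05334987596686269
```

View pics/crop3.png

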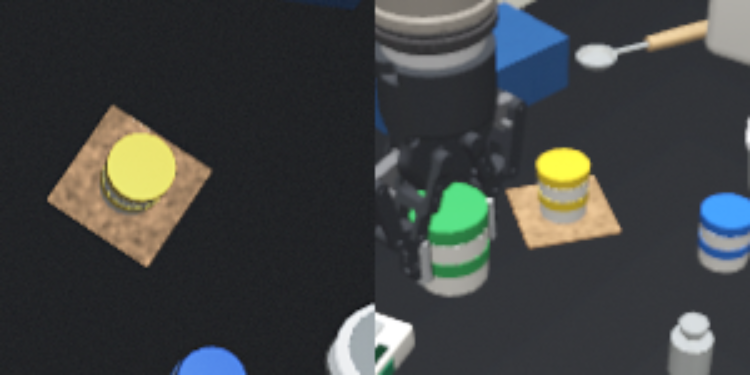

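Yellow stands upright on the mat, about 2 mm from its middle, and green is held straight. I stack green over yellow's measured position.

Run:
```python
from h import *
from meas import lid,C
place(.6050,-.1559,.0995,np.pi/2,.072)
r.reach([.40,.10,.30],best([.40,.10,.30],np.pi/2))
for cam in('top','side'):
    im,d=snap(cam,cam+'4.png');W=cloud(cam,d)
    for n,zr in(('green',(.115,.133)),('red',(.09,.108)),('blue',(.053,.069)),('steel',(.053,.069))):
        for o in lid(im,W,*C[n],zr,n):print(cam,*o)
print(r.read_state()['time_s'])
a=cv2.imread('pics/side4.png');cv2.imwrite('pics/crop4.png',cv2.resize(np.hstack([a[100:300,250:450],a[180:380,120:320]]),None,fx=2,fy=2))
```

```text
contact True TCP z 0.1002 expected 0.0995 F [-1.2  0.   5.1]
top green [401. 168.] [ 0.603  -0.1568  0.1251] mean [ 0.6026 -0.1564] r 0.0278 dist 0.623 669
top red [218. 161.] [0.6103 0.1872 0.1   ] mean [0.6101 0.1866] r 0.0278 dist 0.638 648
top blue [424. 263.] [ 0.4358 -0.2135  0.0602] mean [ 0.4354 -0.2132] r 0.0278 dist 0.485 628
top steel [592. 227.] [ 0.5253 -0.5536  0.0609] mean [ 0.5175 -0.5445] r 0.1661 dist 0.763 745
top steel [147. 185.] [0.5678 0.323  0.0599] mean [0.5688 0.3258] r 0.0128 dist 0.653 89
top steel [479. 256.] [ 0.4596 -0.3345  0.0624] mean [ 0.4525 -0.3192] r 0.0336 dist 0.568 76
top steel [345. 297.] [ 0.3651 -0.0628  0.0601] mean [ 0.3652 -0.0626] r 0.013 dist 0.37 147
top steel [307. 467.] [ 0.0391 -0.0031  0.0602] mean [0.0583 0.0007] r 0.0555 dist 0.039 193
side green [321. 168.] [ 0.6058 -0.1507  0.1249] mean [ 0.6048 -0.1412] r 0.0259 dist 0.624 118
side red [214. 244.] [0.6116 0.1877 0.1006] mean [0.6079 0.1914] r 0.0296 dist 0.64 432
side blue [551.  47.] [ 0.5596 -1.5274  0.061 ] mean [ 0.5582 -1.5266] r 0.082 dist 1.627 165
side blue [391. 205.] [ 0.436  -0.2119  0.0606] mean [ 0.4341 -0.209 ] r 0.0288 dist 0.485 287
side steel [446. 141.] [ 0.5421 -0.6818  0.0612] mean [ 0.4931 -0.5651] r 0.2146 dist 0.871 611
side steel [411. 181.] [ 0.4617 -0.3408  0.0621] mean [ 0.4511 -0.321 ] r 0.0344 dist 0.574 125
side steel [377. 249.] [ 0.3666 -0.0606  0.0603] mean [ 0.365  -0.0596] r 0.0137 dist 0.372 98
side steel [176. 302.] [0.5684 0.3231 0.0606] mean [0.5668 0.324 ] r 0.0136 dist 0.654 132
45.6333
```

View pics/crop4.png

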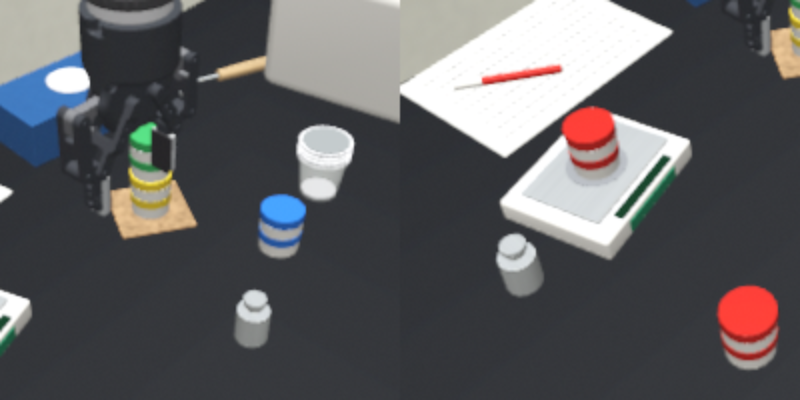

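View pics/top4.png

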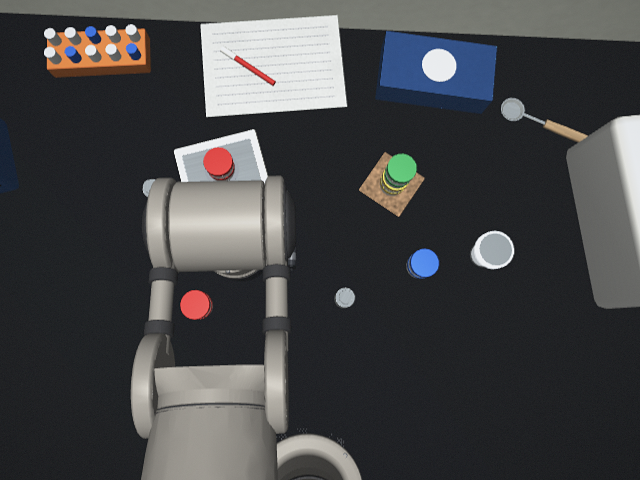

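Green's lid top is at 0.125 m, level, within 1 mm of where yellow was measured. Blue and the cups haven't moved, and the robot is clear of everything, so I hand in.

```bash
python3 -c "
from h import *
r.hold(.3);r.finish_job()"
```

```text
the job is handed in; nothing more can be done
```

The job is done and handed in after about 46 s of robot time, in the order asked; no verdict was reported.

| Item | Last check (camera) |
|---|---|
| Red-lidded pot (the farther one) | On the scale's pan, about 1 mm from its middle; upright |
| Steel check weight (the farther one) | On the scale's left, about 141 mm from its middle and 1–2 mm off the straight line; upright |
| Yellow-lidded pot | On the mat, about 2 mm from its middle; upright |
| Green-lidded pot | On yellow, within 1 mm of it, lid top at 0.125 m as expected |
| Blue-lidded pot and cups | Where they started, within measuring noise |

- **Contact:** Each set-down was stopped at first contact; forces were about 4–5 N.
- **Disagreement:** The two cameras differ by 1–2 mm (up to 3 mm on the mat), so the offsets above are only good to about that.
- **Incomplete check:** The gripper partly hid green in the last side view, so its position rests on the top camera.

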